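# Make up two microscope optics sets in their trays

### The job

Make up the two optics sets: the imaging set is the tallest objective, the filter cube and the camera, in the tray with three recesses; the viewing set is the shortest objective and the eyepiece, in the tray with two recesses. Put each part, the way up it is now, fully down on the floor of the recess cut to its shape and size, setting it down gently and never dropping it. The middle-sized objective, the oil bottle and the yellow bin are not needed: leave them where they are.

Things in the scene. Friction and masses are not known exactly. Their poses are not given: they have to be found in the camera images.
- objective_long_mid (a point): The tallest of three objectives, 62 mm. Round microscope objective, bare metal with black knurled rings, standing on its 25 mm brass thread (5 mm high), lens up. Barrel 30 mm in diameter from 5 to 42 mm above its foot, then tapering to a 12 mm nose with a tiny dark lens. About 0.14 kg. Point: on its axis, half-way up (31 mm above its foot); z up.
- objective_short_mid (a point): The shortest of three objectives, 38 mm. Round microscope objective, bare metal with black knurled rings, standing on its 25 mm brass thread (5 mm high), lens up. Barrel 30 mm in diameter from 5 to 34 mm above its foot, nearly straight to the top, with a wide flat dark front lens (25 mm). About 0.09 kg. Point: on its axis, half-way up (19 mm above its foot); z up.
- objective_medium_mid (a point): The middle-sized objective, 48 mm; in neither set, stays. Round microscope objective, bare metal with black knurled rings, standing on its 25 mm brass thread (5 mm high), lens up. Barrel 30 mm in diameter from 5 to 32 mm above its foot, then a cone to 20 mm with a 15 mm dark lens. Point: on its axis, half-way up (24 mm above its foot); z up.
- eyepiece_mid (a point): Microscope eyepiece standing on its rubber eyecup: lower part 42 mm in diameter up to 19 mm above its foot, a cone in to 30 mm at 24 mm, then a bright plain barrel 30 mm in diameter up to the top at 56 mm. About 0.12 kg. Point: on its axis, half-way up (28 mm above its foot); z up.
- filter_cube_mid (a point): Fluorescence filter cube: black block, 40 x 40 mm on plan, 50 mm high, with a round amber window in its top and a green one in its +x side, both practically flush. About 0.10 kg. Point: its centre, 25 mm above its foot; x and y square to its sides, z up.
- camera_mid (a point): Microscope camera lying flat: grey box 50 mm long (x), 44 mm wide (y), 44 mm high, black slots on top, and a round steel lens mount, 30 mm in diameter, standing out 10 mm at the +x end (60 mm overall; the box spans x = -30 to +20 mm). About 0.14 kg. Point: half-way along the 60 mm, mid-width, 22 mm above its foot; z up.
- tray_three: Fixed aluminium tray with black hard foam, 236 x 94 x 15 mm high. Three white-bottomed recesses in a row on its x axis, 9 mm deep (floor 6 mm above the underside): round, 46 mm, at x = -80 mm (objective); square, 58 mm, at x = -16 mm (filter cube); oblong, 78 mm in x by 62 mm in y, at x = +64 mm (camera, length along x, either way round). Origin: centre of underside, z up.
- tray_two: Fixed tray of the same make, 150 x 94 x 15 mm high. Two round white-bottomed recesses in a row on its x axis, 9 mm deep (floor 6 mm above the underside): 46 mm in diameter at x = -37 mm (objective), 62 mm in diameter at x = +29 mm (eyepiece). Origin: centre of underside, z up.
- oil_bottle_mid (a point): Small amber immersion-oil bottle with a black cap, 28 mm in diameter, 58 mm high, loose and light, beyond the work; stays. Point: its centre.
- sharps_bin_mid (a point): Yellow sharps bin, 100 x 134 mm at its rim, 116 mm high, loose, beyond the work; stays. Point: on its axis, 58 mm above the bench.
Mind the look-alikes: they are no part of the job. Leave any purple look-alike of the part that bears camera_mid alone. What is shaped like the part that bears eyepiece_mid but turquoise is not meant.

How it is judged:
By the outcome, as a careful person would: the job done as asked, in the order asked, and still so for the second after the job is handed in, with the robot touching nothing.
It also fails if it takes over 104 s, if anything falls off the work surface, if the arm or the gripper's body presses on something with over 40 N, if the wrist force passes 120 N, or if a joint passes its speed limit or range.

### The arm

A 6-joint arm with a two-finger parallel gripper is mounted at the origin on the work surface. World frame = base frame: x ahead of the robot, y to its left, z up, the work surface at z = 0. Lengths are in m, angles in rad, forces in N, time in s.
With the tool pointing down it reaches from about 0.375 to 0.9 m from the base axis. Payload 3.1 kg.
Tool frame: the origin (TCP) lies between the finger pads; the fingertips stand manip.nose_length ahead of it and the grasp point (between the pads) lies 5 mm behind it (manip.nose_length is the distance from the TCP to the fingertips, in m); z points along the fingers, y is the line along which they close (so a half turn about z gives the same grasp; the last joint's range is limited). The gripper opens to 85 mm and grips with 20 to 120 N. Pads are 22 mm wide; open, the fingers measure 114 mm over their backs; the gripper's body (76 mm by 85 mm) begins 54 mm behind the grasp point. The pads swing forward as they close: fully open they stand 13 mm farther back than shut.
Start: joints at [1.024, 0.527, 1.433, -0, 1.181, -0.178], TCP at [0.225, 0.583, 0.245] pointing down, gripper open.
Joint ranges: [-3.08, 3.08], [-0.75, 2.2], [0.22, 2.44], [-1.43, 4.57], [0, 2.65], [-2.85, 2.85]. Speed limits (rad/s): [2.79, 2.79, 3.14, 3.14, 3.14, 3.14].

### API

Orientations are given as a unit quaternion [x, y, z, w].
In Python, from station import monitor, eyes, job, manip gives the robot as it stands.
- The arm moves only by the shell command python3 -m pendant 'ROWS' [FORCE]. ROWS is JSON, a list that holds one entry, the list of rows, each a list of 7 numbers: the shift along the tool's x, y, z as a fraction of full scale, then the turn, a rotation vector about the tool's x, y, z as a fraction of full scale, then the opening, from 0 (shut) to 1 (fully open). A call has 1 to 20 rows; each row shifts and turns the commanded pose from where the row before left it, along the tool's axes as they then stand; what a row does not reach is not made up. Full scale, the value 1, is 800 mm for a shift and 0.12 rad for a turn. A row lasts 1/10 s, in which the tool goes at most 50 mm and 8.59 degrees, less where a joint would pass 70% of its speed; a pose out of reach is approached as far as the arm can. A call with a number of a shift or a turn outside -1 to 1 is refused whole. A call with a gripper value outside its range is refused whole. The fingers move at their own pace and stop on an object; FORCE is the grip in N (left out, the last holds). Time passes only in rows, so rows that do not move let the fingers close. It gives the time, the measured TCP pose, the force, the opening and the grip force at its end, in the units of the state.
- monitor.sense(): the state, without advancing time (a new reading comes with each control period).
- eyes.snapshot(name): name is "scene" or "side" or "wrist"; returns a dict with "pixels" (400x640x3 uint8, red, green, blue), "depth" (400x640 float32, m along the optical axis (not along the pixel's ray), 0 where there is no reading), "intrinsics" (3x3 intrinsics, pixels), "k1" (the pictures are not rectified: a ray, as slopes to the right and down, at radius r is drawn at 1 + k1 r^2 times it, then the intrinsics apply), "eye" and "attitude" of the camera in the world. Camera axes: x right, y down, z forward; pixel columns grow to the right and rows downward; lengths in m; the calibration is good to about 2 mm. A picture is of the moment at which its call begins.
- job.sign_off(): hands the job in; it is judged then, once.
The state is a dict: "t": time; "q": joint angles; "qd": joint speeds; "tau": joint torques, N m; "tcp_pos": TCP position; "tool_rot": TCP orientation; "force": force on the tool from outside, world axes, zero at the start; "ft_torque": the same for the moment, N m; "finger_gap": opening from 0.0 (shut) to 1.0 (fully open); "gripper_force": force on a finger pad.
Only numpy, scipy, OpenCV 4.12 (cv2) and the standard library are available. Lean on these libraries where they do the work, as an engineer would, in place of code of your own. Each camera call takes 0.05 s, during which the arm holds its last target. There are 200 camera calls.

## Working session

There is one attempt and no reset: what is moved stays moved. The work goes in short steps, Python scripts to look and compute and a shell command to move; the robot and the scene stay as the last step left them, time stands still between calls to the robot, and variables do not carry over. Pictures are saved under pics/ and viewed, at most 14 in all, crops included, and the job is handed in when it is done.

```bash
ls; mkdir -p pics; cat > h.py <<'E'
import numpy as np, cv2, pickle
from station import monitor, eyes, job, manip
from scipy.spatial.transform import Rotation as R
def snap(n,f=None):
    s=eyes.snapshot(n)
    if f: cv2.imwrite('pics/'+f,cv2.cvtColor(s['pixels'],cv2.COLOR_RGB2BGR))
    return s
def rot(s):
    a=np.array(s['attitude'],float)
    return a if a.shape==(3,3) else R.from_quat(a).as_matrix()
def world(s):
    K=np.array(s['intrinsics']);h,w=s['depth'].shape
    u,v=np.meshgrid(np.arange(w,dtype=float),np.arange(h,dtype=float))
    x=(u-K[0,2])/K[0,0];y=(v-K[1,2])/K[1,1];xd,yd=x.copy(),y.copy()
    for _ in range(8):
        r2=x*x+y*y;x=xd/(1+s['k1']*r2);y=yd/(1+s['k1']*r2)
    P=np.stack([x,y,np.ones_like(x)],-1)*s['depth'][...,None]
    P=P@rot(s).T+np.array(s['eye']);P[s['depth']==0]=np.nan
    return P
E
python3 - <<'E'
from h import *
print(manip.nose_length,monitor.sense())
for n in('scene','side','wrist'):
    s=snap(n,n+'0.png');print(n,s['eye'],s['attitude'],s['k1'],s['intrinsics']);pickle.dump(s,open(n+'0.pkl','wb'))
E
```

```text
pics
0.014 {'t': 0.0, 'q': array([ 1.02349944e+00,  5.28495375e-01,  1.43391679e+00, -1.39647556e-05,
        1.18139948e+00, -1.78505327e-01]), 'qd': array([-1.61344942e-04,  4.69829902e-05, -1.31564509e-05,  5.23971997e-04,
        2.05822429e-04,  3.96477668e-04]), 'tau': array([-6.57737655e-04, -4.42355525e+01, -1.78024542e+01, -1.26807813e-04,
        8.38401873e-03,  2.91549163e-06]), 'tcp_pos': array([0.22491678, 0.5823821 , 0.24431104]), 'tool_rot': array([ 1.83349865e-01,  9.83047097e-01, -1.03952487e-03, -3.87820408e-04]), 'force': array([ 0.28586851,  0.2602817 , -0.44674486]), 'ft_torque': array([-0.00876011,  0.02074402,  0.05540851]), 'gripper_force': 0.0, 'finger_gap': 0.9993070482563219}
scene [1.23764505 0.09731185 0.74252054] [ 0.61905035  0.69495437 -0.27713703 -0.23876799] -0.07670401953656744 [[408.02950639   0.         327.08663609]
 [  0.         408.02950639 199.67411477]
 [  0.           0.           1.        ]]
side [0.37246681 0.63836825 0.61998625] [-0.17778672  0.88399085 -0.42437423  0.08281649] -0.042566617952073005 [[411.20823755   0.         328.69229386]
 [  0.         411.20823755 204.36928364]
 [  0.           0.           1.        ]]
wrist [0.14928141 0.61241976 0.37221915] [0.81384144 0.55767278 0.09122642 0.13542865] -0.043798718563751955 [[323.49166474   0.         317.75145375]
 [  0.         323.49166474 200.30365927]
 [  0.           0.           1.        ]]
```

View pics/scene0.png

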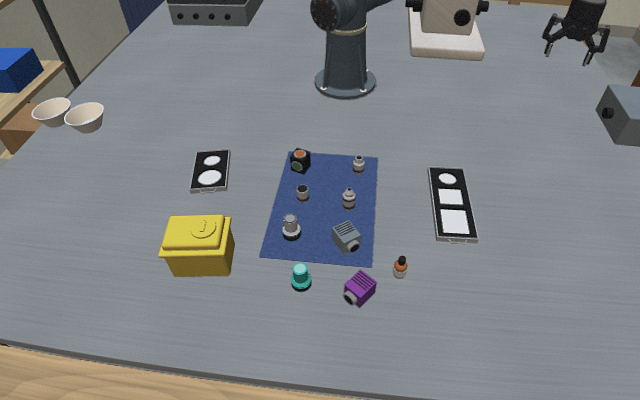

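View pics/side0.png

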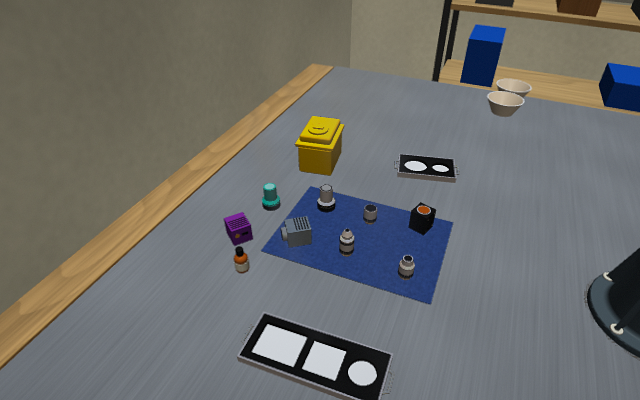

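The scene view shows, on the mat: cube (300,160), an objective (358,163), short objective (302,192), another objective (349,197), eyepiece (291,227) and camera (346,237). The two-recess tray is at (210,171) and the three-recess tray at (453,204). Turquoise and purple decoys lie in front.

```bash
cat > m.py <<'E'
from h import *
from scipy import ndimage as N
for n in('scene','side'):
    s=pickle.load(open(n+'0.pkl','rb'));P=world(s);z=P[...,2]
    ok=(P[...,0]>.25)&(P[...,0]<1.0)&(abs(P[...,1])<.6)
    print(n,'bench z',np.nanmedian(z[ok&(z<.01)]))
    L,k=N.label(ok&(z>.02)&(z<.2))
    for i in range(1,k+1):
        p=P[L==i]
        if len(p)<40: continue
        t=p[p[:,2]>p[:,2].max()-.006]; rc=np.argwhere(L==i).mean(0).round()[::-1]
        c=np.median(s['pixels'][L==i],0)
        print(rc,len(p),'zmax %.4f'%np.percentile(p[:,2],98),'top',t.mean(0).round(4),'rng',np.ptp(t[:,:2],axis=0).round(3),'lo',p.min(0).round(3)[:2],'hi',p.max(0).round(3)[:2],c)
    # white recess floors
    px=s['pixels'].astype(int);W=(px.min(2)>190)&ok&(z<.03)
    L,k=N.label(W)
    for i in range(1,k+1):
        p=P[L==i]
        if len(p)<100: continue
        r=cv2.minAreaRect(p[:,:2].astype(np.float32)*1000)
        print('floor',np.argwhere(L==i).mean(0).round()[::-1],len(p),p.mean(0).round(4),r)
    # trays
    L,k=N.label(ok&(z>.004)&(z<.03))
    for i in range(1,k+1):
        p=P[L==i]
        if len(p)<1200: continue
        r=cv2.minAreaRect(p[:,:2].astype(np.float32)*1000)
        print('tray?',np.argwhere(L==i).mean(0).round()[::-1],len(p),r,np.percentile(p[:,2],[10,50,90]))
E
python3 m.py
```

```text
scene bench z -0.0005562003759727041
[300. 158.] 352 zmax 0.0557 top [ 0.4494 -0.0768  0.0534] rng [0.048 0.046] lo [ 0.425 -0.101] hi [ 0.473 -0.052] [47. 61. 50.]
[359. 163.] 143 zmax 0.0529 top [0.4444 0.0759 0.051 ] rng [0.02  0.018] lo [0.434 0.061] hi [0.46  0.091] [113. 110. 109.]
[302. 191.] 150 zmax 0.0430 top [ 0.5607 -0.0524  0.0408] rng [0.028 0.028] lo [ 0.546 -0.066] hi [ 0.576 -0.038] [92.  91.  90.5]
[349. 197.] 202 zmax 0.0650 top [0.5746 0.0616 0.0639] rng [0.014 0.012] lo [0.567 0.047] hi [0.589 0.076] [103.  100.5 106.5]
[291. 225.] 330 zmax 0.0608 top [ 0.6718 -0.0605  0.059 ] rng [0.032 0.028] lo [ 0.655 -0.082] hi [ 0.693 -0.041] [113.5 113.5 120.5]
[198. 243.] 3782 zmax 0.1165 top [ 0.7602 -0.2185  0.1176] rng [0.046 0.04 ] lo [ 0.704 -0.307] hi [ 0.822 -0.166] [204. 182.  76.]
[347. 236.] 612 zmax 0.0488 top [0.6841 0.0653 0.0467] rng [0.064 0.06 ] lo [0.652 0.035] hi [0.718 0.097] [ 94.5 102.  110. ]
[400. 265.] 198 zmax 0.0583 top [0.751  0.183  0.0567] rng [0.016 0.014] lo [0.74  0.169] hi [0.766 0.197] [113.5  83.5  52. ]
[300. 274.] 321 zmax 0.0578 top [
[... 2609 characters left out ...]
098388671875, 310.4811096191406), (73.92880249023438, 57.4141960144043), 2.300676107406616)
floor [324. 360.] 988 [0.5152 0.3078 0.0064] ((515.3477172851562, 306.9422302246094), (55.37571716308594, 52.813507080078125), 2.4616832733154297)
floor [362. 373.] 500 [0.451  0.3054 0.0066] ((450.82513427734375, 304.9153747558594), (40.371917724609375, 41.506248474121094), 70.75653076171875)
tray? [426. 167.] 1338 ((483.6982421875, -315.127685546875), (170.20159912109375, 101.3265609741211), 13.11638355255127) [0.00619961 0.01401705 0.01641066]
tray? [317. 358.] 8127 ((530.5750122070312, 309.8083190917969), (256.4086608886719, 96.99806213378906), 2.227543592453003) [0.00585124 0.01377538 0.01634057]
```

```bash
cat > m2.py <<'E'
from h import *
from scipy import ndimage as N
for n in('scene','side'):
    s=pickle.load(open(n+'0.pkl','rb'));P=world(s);z=P[...,2];px=s['pixels'].astype(int)
    def rect(c,r,lo,hi):
        m=(np.hypot(P[...,0]-c[0],P[...,1]-c[1])<r)&(z>lo)&(z<hi)
        return cv2.minAreaRect(P[m][:,:2].astype(np.float32)*1000),m.sum()
    m=(abs(P[...,0]-.62)<.03)&(abs(P[...,1])<.02);print(n,'mat z',np.nanmedian(z[m]))
    print('cube',rect((.447,-.076),.05,.049,.06)); print('cam',rect((.682,.066),.05,.0445,.052))
    m=(np.hypot(P[...,0]-.682,P[...,1]-.066)<.06)&(z>.015)&(z<.042);q=P[m];print('cam side pts',q.min(0).round(3),q.max(0).round(3))
    m=(abs(P[...,0]-.4855)<.1)&(abs(P[...,1]+.315)<.08)&(z<.0105)&(px.min(2)>130);L,k=N.label(m)
    for i in range(1,k+1):
        p=P[L==i]
        if len(p)>50: print('fl2',np.argwhere(L==i).mean(0).round()[::-1],len(p),p.mean(0).round(4),p.min(0).round(3),p.max(0).round(3))
s=pickle.load(open('scene0.pkl','rb'))['pixels'][:,:,::-1];t=pickle.load(open('side0.pkl','rb'))['pixels'][:,:,::-1]
r=lambda a:cv2.resize(a,(400,300),interpolation=cv2.INTER_CUBIC)
a=np.vstack([np.hstack([r(s[205:265,305:385]),r(t[205:259,265:337])]),np.hstack([r(s[140:200,175:255]),r(t[140:194,390:462])])])
cv2.imwrite('pics/c1.png',a)
E
python3 m2.py
```

```text
scene mat z 0.002489468307023124
cube (((447.4678649902344, -76.25248718261719), (41.73477554321289, 44.55940246582031), 74.3614501953125), np.int64(174))
cam (((683.261962890625, 65.00332641601562), (50.516754150390625, 44.35416030883789), 37.200157165527344), np.int64(342))
cam side pts [0.679 0.035 0.015] [0.718 0.097 0.042]
fl2 [211. 177.] 1360 [ 5.021e-01 -3.109e-01 -3.000e-04] [ 0.386 -0.395 -0.005] [ 0.585 -0.235  0.01 ]
fl2 [211. 160.] 104 [ 0.4453 -0.3262  0.0064] [ 0.427 -0.347  0.003] [ 0.463 -0.305  0.01 ]
fl2 [209. 176.] 236 [ 0.51   -0.3111  0.0064] [ 0.483 -0.34   0.003] [ 0.537 -0.282  0.01 ]
side mat z 0.003151358549279004
cube (((444.62762451171875, -76.52815246582031), (41.985477447509766, 40.78177261352539), 73.89794158935547), np.int64(242))
cam (((680.1676025390625, 65.91639709472656), (49.66489028930664, 45.43922805786133), 37.90572738647461), np.int64(341))
cam side pts [0.649 0.062 0.015] [0.714 0.098 0.042]
fl2 [415. 166.] 163 [ 0.5123 -0.3147  0.0066] [ 0.484 -0.339  0.004] [ 0.541 -0.289  0.01 ]
fl2 [440. 168.] 77 [ 0.447  -0.3296  0.0067] [ 0.427 -0.347  0.003] [ 0.467 -0.313  0.009]
```

View pics/c1.png

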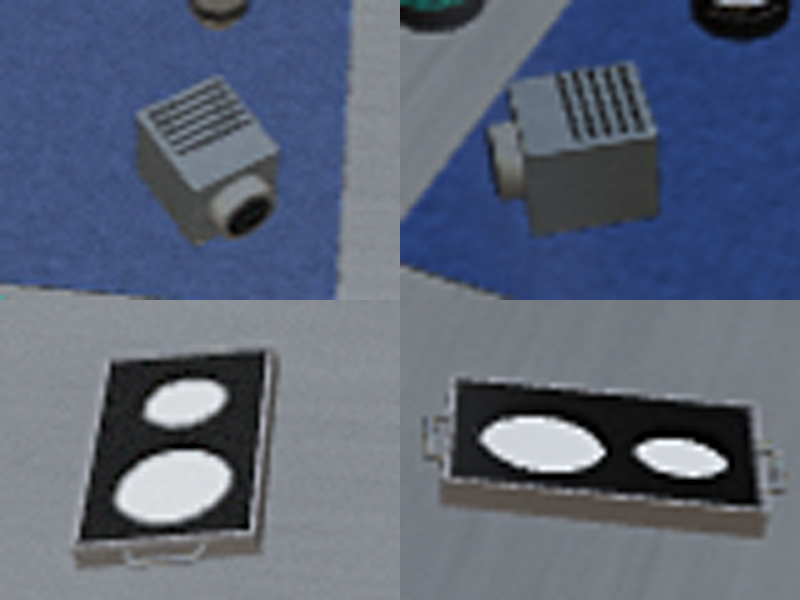

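The camera's mount points to +x+y at a yaw of about 37.5°. The small recess of tray two is at about (.446,-.328) and the large one at (.511,-.313). First target is the tall objective at (.572,.062).

```bash
cat > go.py <<'E'
# usage: go.py X Y Z PHI : needed yaw turn (units of .12rad about tool z) and shift after it (tool axes, full-scale units)
from h import *; import sys
X,Y,Z,phi=map(float,sys.argv[1:]); s=monitor.sense(); M=R.from_quat(s['tool_rot']).as_matrix()
p0=np.degrees(np.arctan2(M[1,1],M[0,1])); d=np.array([X,Y,Z])-s['tcp_pos']
dphi=(phi-p0+90)%180-90; M2=R.from_euler('z',dphi,degrees=True).as_matrix()@M
print('t %.2f'%s['t'],'phi %.2f'%p0,'tilt',M[:2,2].round(4),'turn units %.2f'%(-np.radians(dphi)/.12),'shift units',(M2.T@d/.8).round(4),'dist mm %.1f'%(1000*np.linalg.norm(d)),'q6 %.2f'%s['q'][5],'gap %.3f'%s['finger_gap'],'tcp',s['tcp_pos'].round(4))
E
python3 -m pendant '[[[0,0,0,0,0,-1,1],[0,0,0,0,0,-1,1],[0,0,0,0,0,-1,1],[0,0,0,0,0,-0.07,1],[-0.0334,-0.05,0.011,0,0,0,1],[-0.0334,-0.05,0.011,0,0,0,1],[-0.0334,-0.05,0.011,0,0,0,1],[-0.0334,-0.05,0.011,0,0,0,1],[-0.0334,-0.05,0.011,0,0,0,1],[-0.0334,-0.05,0.011,0,0,0,1],[-0.0334,-0.05,0.011,0,0,0,1],[-0.0334,-0.05,0.011,0,0,0,1],[-0.0334,-0.05,0.011,0,0,0,1],[-0.0334,-0.05,0.011,0,0,0,1],[-0.0334,-0.05,0.011,0,0,0,1],[-0.0334,-0.05,0.011,0,0,0,1],[-0.0334,-0.05,0.011,0,0,0,1],[0,0,0,0,0,0,1],[0,0,0,0,0,0,1]]]'
python3 go.py .572 .0625 .029 90
python3 - <<'E'
from h import *
from scipy import ndimage as N
s=snap('wrist','w1.png');P=world(s);z=P[...,2]
L,k=N.label((z>.02)&(z<.075)&(P[...,0]>.3)&(P[...,0]<.8)&(abs(P[...,1])<.2))
for i in range(1,k+1):
    p=P[L==i]
    if len(p)>150:
        t=p[p[:,2]>np.percentile(p[:,2],98)-.005];print(np.argwhere(L==i).mean(0).round()[::-1],len(p),((t.min(0)+t.max(0))/2).round(4),np.ptp(t,axis=0).round(3))
E
```

```text
t: 2.05
tcp_pos: [0.5726, 0.0616, 0.1303]
tool_rot: [0.003, 1.0, 0.0, -0.001]
force: [-0.4, 0.6, -0.4]
finger_gap: 1.002
gripper_force: 0.0
t 2.05 phi 89.71 tilt [-0.0011  0.0004] turn units -0.04 shift units [0.0006 0.0011 0.1266] dist mm 101.3 q6 -1.65 gap 1.002 tcp [0.5726 0.0616 0.1303]
[95. 28.] 5333 [ 0.4549 -0.0789  0.0525] [0.035 0.048 0.006]
[337.  18.] 1641 [0.4476 0.0744 0.0498] [0.013 0.021 0.006]
[161. 190.] 1693 [ 0.5595 -0.0545  0.0397] [0.029 0.029 0.006]
[315. 208.] 1628 [0.5727 0.0591 0.063 ] [0.014 0.017 0.006]
[164. 300.] 443 [ 0.658  -0.0682  0.0493] [0.006 0.012 0.008]
[320. 329.] 3967 [0.6823 0.0627 0.0455] [0.065 0.062 0.006]
[ 34. 370.] 1889 [ 0.7197 -0.1914  0.072 ] [0.022 0.017 0.006]
```

View pics/w1.png

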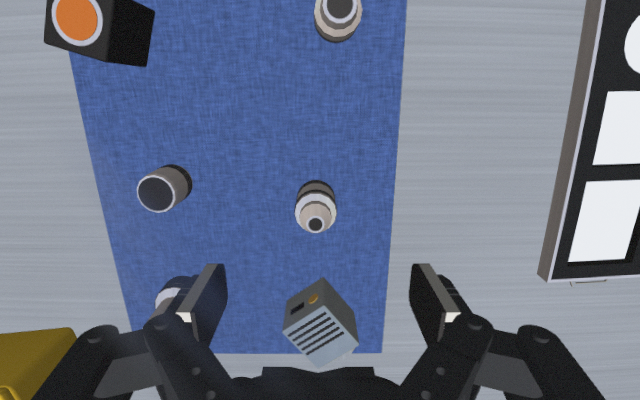

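The wrist picture shows the tall objective at (315,208), midway between the fingers in y, and agrees within 3 mm. The mid-sized one is at (338,10) and the short one at (162,190). I descend and grip.

```bash
python3 -m pendant '[[[0,0,0.04,0,0,0,1],[0,0,0.04,0,0,0,1],[0.0005,0,0.03,0,0,0,1],[0,0,0.016,0,0,0,1],[0,0,0,0,0,0,1],[0,0,0,0,0,0,0],[0,0,0,0,0,0,0],[0,0,0,0,0,0,0],[0,0,0,0,0,0,0],[0,0,0,0,0,0,0],[0,0,0,0,0,0,0],[0,0,0,0,0,0,0],[0,0,0,0,0,0,0]]]' 35
python3 go.py .450 .3064 .13 92.3
```

```text
t: 3.4
tcp_pos: [0.5728, 0.0626, 0.0313]
tool_rot: [0.0, 1.0, -0.0, 0.001]
force: [-0.2, -1.1, 6.6]
finger_gap: 0.339
gripper_force: 34.3
t 3.40 phi 89.96 tilt [ 0.002  -0.0002] turn units -0.34 shift units [ 0.1409  0.3106 -0.1237] dist mm 290.3 q6 -1.66 gap 0.339 tcp [0.5728 0.0626 0.0313]
```

```bash
python3 -m pendant '[[[0,0,-0.02,0,0,0,0],[0,0,-0.045,0,0,-0.34,0],[0,0,-0.058,0,0,0,0],[0.0201,0.0444,0,0,0,0,0],[0.0201,0.0444,0,0,0,0,0],[0.0201,0.0444,0,0,0,0,0],[0.0201,0.0444,0,0,0,0,0],[0.0201,0.0444,0,0,0,0,0],[0.0201,0.0444,0,0,0,0,0],[0.0201,0.0444,0,0,0,0,0],[0,0,0,0,0,0,0],[0,0,0,0,0,0,0]]]'
python3 go.py .450 .3064 .0345 92.3
python3 - <<'E'
from h import *
for n in ('side','wrist'):
    s=snap(n,n+'2.png');P=world(s);z=P[...,2]
    W=(s['pixels'].min(2)>150)&(z<.012)&(abs(P[...,1]-.31)<.05)&(P[...,0]>.4)&(P[...,0]<.66)
    from scipy import ndimage as N
    L,k=N.label(W)
    for i in range(1,k+1):
        p=P[L==i]
        if len(p)>100: print(n,len(p),((p.min(0)+p.max(0))/2).round(4),np.ptp(p,axis=0).round(3),p[:,2].mean())
a=cv2.imread('pics/side2.png')[200:400,220:540];b=cv2.imread('pics/wrist2.png');cv2.imwrite('pics/c2.png',np.hstack([cv2.resize(a,(400,250)),cv2.resize(b,(400,250))]))
E
```

```text
t: 4.6
tcp_pos: [0.4489, 0.3073, 0.1284]
tool_rot: [-0.021, 1.0, -0.0, -0.0]
force: [0.8, -0.1, -1.2]
finger_gap: 0.34
gripper_force: 34.9
t 4.60 phi 92.46 tilt [-0.0002 -0.0004] turn units 0.02 shift units [-0.0014 -0.0011  0.1174] dist mm 93.9 q6 -1.22 gap 0.340 tcp [0.4489 0.3073 0.1284]
side 1383 [0.5964 0.3104 0.0065] [0.077 0.061 0.007] 0.006569144885021567
side 1061 [0.5156 0.3074 0.0067] [0.058 0.056 0.007] 0.0064328995715827435
side 534 [0.4511 0.3048 0.0069] [0.044 0.042 0.006] 0.006595449322503428
wrist 2155 [0.4545 0.3055 0.0056] [0.043 0.044 0.005] 0.00548968193676233
wrist 2293 [0.5999 0.3113 0.0052] [0.073 0.063 0.004] 0.005254822408613075
```

View pics/c2.png

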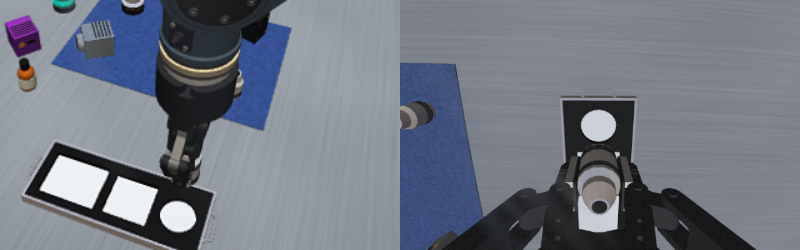

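The objective is held above the tray, with the round recess just ahead of it. Lowering.

```bash
python3 -m pendant '[[[-0.0033,-0.0016,0.035,0,0,0,0],[0,0,0.04,0,0,0,0],[0,0,0.025,0,0,0,0],[0,0,0.008,0,0,0,0],[0,0,0.004,0,0,0,0],[0,0,0.002,0,0,0,0],[0,0,0,0,0,0,0]]]'
python3 go.py .4515 .306 .0343 92.3
```

```text
t: 5.4
tcp_pos: [0.453, 0.3055, 0.0381]
tool_rot: [-0.02, 1.0, 0.0, 0.001]
force: [0.6, 0.1, -1.1]
finger_gap: 0.337
gripper_force: 34.9
t 5.40 phi 92.29 tilt [0.0016 0.0006] turn units -0.00 shift units [0.0019 0.0007 0.0047] dist mm 4.1 q6 -1.22 gap 0.337 tcp [0.453  0.3055 0.0381]
```

```bash
python3 -m pendant '[[[0.001,0,0.0013,0,0,0,0],[0,0,0.0012,0,0,0,0],[0,0,0.0012,0,0,0,0],[0,0,0,0,0,0,0]]]'
```

```text
t: 5.8
tcp_pos: [0.4514, 0.3056, 0.0345]
tool_rot: [-0.02, 1.0, 0.0, 0.0]
force: [-0.2, 0.4, -0.9]
finger_gap: 0.334
gripper_force: 34.9
```

```bash
python3 -m pendant '[[[0,0,0.0008,0,0,0,0],[0,0,0,0,0,0,0]]]'; python3 -m pendant '[[[0,0,0.0008,0,0,0,0],[0,0,0,0,0,0,0]]]';python3 -m pendant '[[[0,0,0.0008,0,0,0,0],[0,0,0,0,0,0,0]]]'
```

```text
t: 6.0
tcp_pos: [0.4515, 0.3056, 0.0343]
tool_rot: [-0.02, 1.0, 0.0, 0.0]
force: [0.1, -0.3, 3.9]
finger_gap: 0.332
gripper_force: 35.3
t: 6.2
tcp_pos: [0.4515, 0.3056, 0.0342]
tool_rot: [-0.02, 1.0, 0.0, 0.0]
force: [-1.5, -1.2, 9.4]
finger_gap: 0.334
gripper_force: 35.8
t: 6.4
tcp_pos: [0.4515, 0.3056, 0.0342]
tool_rot: [-0.02, 1.0, 0.0, 0.0]
force: [-2.3, -1.7, 14.5]
finger_gap: 0.333
gripper_force: 36.2
```

```bash
python3 -m pendant '[[[0,0,-0.0014,0,0,0,0],[0,0,0,0,0,0,0.45],[0,0,0,0,0,0,0.6],[0,0,0,0,0,0,0.8],[0,0,0,0,0,0,0.8],[0,0,-0.01,0,0,0,0.8],[0,0,-0.04,0,0,0,0.8],[0,0,-0.05,0,0,0,0.8],[0,0,-0.02,0,0,0,0.8],[0,0,0,0,0,0,0.8]]]'
python3 go.py .446 -.0763 .13 74
python3 - <<'E'
from h import *
s=snap('wrist','w3.png');P=world(s);z=P[...,2]
m=(np.hypot(P[...,0]-.4515,P[...,1]-.3056)<.03)&(z>.055)&(z<.1);p=P[m];print(len(p),p.min(0),p.max(0))
E
```

```text
t: 7.4
tcp_pos: [0.4532, 0.3063, 0.1326]
tool_rot: [-0.02, 1.0, 0.001, 0.003]
force: [1.3, 0.1, 0.7]
finger_gap: 0.794
gripper_force: 0.0
t 7.40 phi 92.32 tilt [0.0062 0.0026] turn units 2.66 shift units [-0.1232 -0.4623  0.003 ] dist mm 382.7 q6 -1.22 gap 0.794 tcp [0.4532 0.3063 0.1326]
782 [0.44136996 0.29400546 0.05500935] [0.46300597 0.31498761 0.06929037]
```

View pics/w3.png

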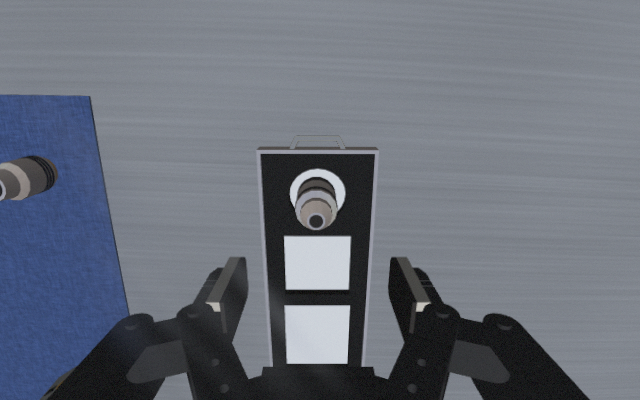

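The tall objective stands upright in the round recess (316,195). Next is the cube.

```bash
python3 -m pendant '[[[0,0,0,0,0,1,0.9],[0,0,0,0,0,1,1],[0,0,0,0,0,0.66,1],[-0.0137,-0.0514,0,0,0,0,1],[-0.0137,-0.0514,0,0,0,0,1],[-0.0137,-0.0514,0,0,0,0,1],[-0.0137,-0.0514,0,0,0,0,1],[-0.0137,-0.0514,0,0,0,0,1],[-0.0137,-0.0514,0,0,0,0,1],[-0.0137,-0.0514,0,0,0,0,1],[-0.0137,-0.0514,0,0,0,0,1],[-0.0137,-0.0514,0,0,0,0,1],[0,0,0,0,0,0,1],[0,0,0,0,0,0,1]]]'
python3 go.py .446 -.0763 .030 74
python3 - <<'E'
from h import *
s=snap('wrist','w4.png');P=world(s);z=P[...,2]
m=(np.hypot(P[...,0]-.446,P[...,1]+.0763)<.05)&(z>.049)&(z<.058);print(m.sum(),cv2.minAreaRect(P[m][:,:2].astype(np.float32)*1000))
E
```

```text
t: 8.85
tcp_pos: [0.4434, -0.078, 0.1285]
tool_rot: [0.141, 0.99, 0.001, -0.001]
force: [0.3, 0.4, -0.9]
finger_gap: 1.001
gripper_force: 0.0
t 8.85 phi 73.85 tilt [-0.0028  0.0014] turn units -0.02 shift units [-0.0029  0.0029  0.1231] dist mm 98.5 q6 -1.71 gap 1.001 tcp [ 0.4434 -0.078   0.1285]
3191 ((447.4588928222656, -79.049560546875), (39.97966384887695, 40.313194274902344), 71.45208740234375)
```

```bash
python3 -m pendant '[[[0,0,0,0,0,0.2,1],[-0.0041,0.002,0.04,0,0,0,1],[0,0,0.04,0,0,0,1],[0,0,0.03,0,0,0,1],[0,0,0.013,0,0,0,1],[0,0,0,0,0,0,1],[0,0,0,0,0,0,0],[0,0,0,0,0,0,0],[0,0,0,0,0,0,0],[0,0,0,0,0,0,0],[0,0,0,0,0,0,0],[0,0,0,0,0,0,0],[0,0,0,0,0,0,0]]]' 35
python3 go.py .5155 .308 .132 92.3
```

```text
t: 10.2
tcp_pos: [0.4487, -0.0772, 0.0323]
tool_rot: [0.151, 0.989, -0.0, 0.001]
force: [0.2, -0.0, 7.5]
finger_gap: 0.462
gripper_force: 36.2
t 10.20 phi 72.64 tilt [ 0.0023 -0.0009] turn units -2.86 shift units [-0.1031  0.4777 -0.1245] dist mm 403.5 q6 -1.68 gap 0.462 tcp [ 0.4487 -0.0772  0.0323]
```

```bash
python3 -m pendant '[[[0,0,-0.02,0,0,0,0],[0,0,-0.045,0,0,0,0],[0,0,-0.0595,0,0,0,0],[0,0,0,0,0,-1,0],[0,0,0,0,0,-1,0],[0,0,0,0,0,-0.86,0],[-0.0103,0.0478,0,0,0,0,0],[-0.0103,0.0478,0,0,0,0,0],[-0.0103,0.0478,0,0,0,0,0],[-0.0103,0.0478,0,0,0,0,0],[-0.0103,0.0478,0,0,0,0,0],[-0.0103,0.0478,0,0,0,0,0],[-0.0103,0.0478,0,0,0,0,0],[-0.0103,0.0478,0,0,0,0,0],[-0.0103,0.0478,0,0,0,0,0],[-0.0103,0.0478,0,0,0,0,0],[0,0,0,0,0,0,0],[0,0,0,0,0,0,0]]]'
python3 go.py .5155 .308 .0353 92.3
```

```text
t: 12.0
tcp_pos: [0.5141, 0.309, 0.1306]
tool_rot: [-0.021, 1.0, -0.0, -0.0]
force: [-0.0, -0.3, -1.4]
finger_gap: 0.465
gripper_force: 35.9
t 12.00 phi 92.43 tilt [-0.0007 -0.0006] turn units 0.02 shift units [-0.0017 -0.0013  0.1191] dist mm 95.3 q6 -1.26 gap 0.465 tcp [0.5141 0.309  0.1306]
```

```bash
python3 -m pendant '[[[-0.0012,-0.0012,0.035,0,0,0,0],[0,0,0.04,0,0,0,0],[0,0,0.028,0,0,0,0],[0,0,0.008,0,0,0,0],[0,0,0.003,0,0,0,0],[0,0,0.0015,0,0,0,0],[0,0,0.0012,0,0,0,0],[0,0,0,0,0,0,0]]]'
python3 -m pendant '[[[0,0,0.0012,0,0,0,0],[0,0,0,0,0,0,0]]]'
python3 -m pendant '[[[0,0,0.001,0,0,0,0],[0,0,0,0,0,0,0]]]'
```

```text
t: 12.8
tcp_pos: [0.5165, 0.3078, 0.0384]
tool_rot: [-0.02, 1.0, 0.0, 0.001]
force: [-0.1, -0.4, -2.3]
finger_gap: 0.461
gripper_force: 36.0
t: 13.0
tcp_pos: [0.516, 0.3078, 0.0368]
tool_rot: [-0.02, 1.0, 0.0, 0.0]
force: [0.1, -0.1, -1.3]
finger_gap: 0.463
gripper_force: 36.0
t: 13.2
tcp_pos: [0.5158, 0.3077, 0.0356]
tool_rot: [-0.02, 1.0, -0.0, -0.0]
force: [-1.1, 0.3, -0.6]
finger_gap: 0.468
gripper_force: 36.0
```

```bash
python3 -m pendant '[[[0,0,0.001,0,0,0,0],[0,0,0,0,0,0,0]]]'
python3 -m pendant '[[[0,0,0.0008,0,0,0,0],[0,0,0,0,0,0,0]]]'
```

```text
t: 13.4
tcp_pos: [0.5159, 0.3077, 0.0353]
tool_rot: [-0.02, 1.0, 0.0, 0.0]
force: [-0.3, -0.3, 3.9]
finger_gap: 0.467
gripper_force: 36.4
t: 13.6
tcp_pos: [0.5159, 0.3077, 0.0353]
tool_rot: [-0.02, 1.0, 0.0, 0.0]
force: [-2.3, -1.5, 7.1]
finger_gap: 0.463
gripper_force: 37.1
```

```bash
python3 -m pendant '[[[0,0,-0.0008,0,0,0,0],[0,0,0,0,0,0,0.55],[0,0,0,0,0,0,0.65],[0,0,0,0,0,0,0.85],[0,0,0,0,0,0,0.85],[0,0,-0.01,0,0,0,0.85],[0,0,-0.04,0,0,0,0.85],[0,0,-0.05,0,0,0,0.85],[0,0,-0.018,0,0,0,0.85],[0,0,0,0,0,0,0.85]]]'
python3 go.py .682 .0655 .13 127.5
```

```text
t: 14.6
tcp_pos: [0.5176, 0.3083, 0.1322]
tool_rot: [-0.02, 1.0, 0.001, 0.003]
force: [-0.0, 0.8, 0.1]
finger_gap: 0.851
gripper_force: 0.0
t 14.60 phi 92.32 tilt [0.0059 0.0022] turn units -5.12 shift units [ 0.0218 -0.3659  0.0019] dist mm 293.2 q6 -1.26 gap 0.851 tcp [0.5176 0.3083 0.1322]
```

```bash
python3 -m pendant '[[[0,0,0,0,0,-1,1],[0,0,0,0,0,-1,1],[0,0,0,0,0,-1,1],[0,0,0,0,0,-1,1],[0,0,0,0,0,-1,1],[0,0,0,0,0,-0.12,1],[0.0031,-0.0523,0,0,0,0,1],[0.0031,-0.0523,0,0,0,0,1],[0.0031,-0.0523,0,0,0,0,1],[0.0031,-0.0523,0,0,0,0,1],[0.0031,-0.0523,0,0,0,0,1],[0.0031,-0.0523,0,0,0,0,1],[0.0031,-0.0523,0,0,0,0,1],[0,0,0,0,0,0,1],[0,0,0,0,0,0,1]]]'
python3 go.py .6825 .0645 .030 127.5
python3 - <<'E'
from h import *
s=snap('wrist','w5.png');P=world(s);z=P[...,2]
m=(np.hypot(P[...,0]-.682,P[...,1]-.0655)<.05)&(z>.043)&(z<.052);print(m.sum(),cv2.minAreaRect(P[m][:,:2].astype(np.float32)*1000))
E
```

```text
t: 16.1
tcp_pos: [0.6799, 0.0637, 0.1277]
tool_rot: [-0.32, 0.948, 0.001, -0.001]
force: [-0.4, -0.3, 0.4]
finger_gap: 0.999
gripper_force: 0.0
t 16.10 phi 127.29 tilt [-0.0027  0.0006] turn units -0.03 shift units [-0.0034 -0.0015  0.1222] dist mm 97.8 q6 -2.29 gap 0.999 tcp [0.6799 0.0637 0.1277]
4176 ((683.2426147460938, 62.61186218261719), (50.32040023803711, 44.107147216796875), 37.086483001708984)
```

View pics/w5.png

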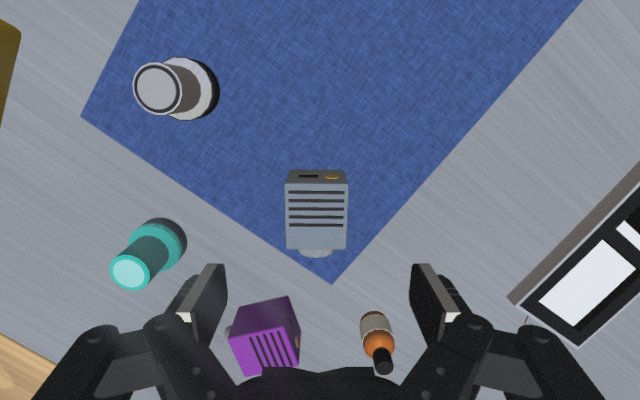

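The camera sits square to the fingers at (316,215), with its mount at (316,252). The purple, turquoise and bottle items are clear of the fingers. I grip it.

```bash
python3 -m pendant '[[[-0.002,-0.0015,0.04,0,0,0,1],[0,0,0.04,0,0,0,1],[0,0,0.03,0,0,0,1],[0,0,0.0125,0,0,0,1],[0,0,0,0,0,0,1],[0,0,0,0,0,0,0],[0,0,0,0,0,0,0],[0,0,0,0,0,0,0],[0,0,0,0,0,0,0],[0,0,0,0,0,0,0],[0,0,0,0,0,0,0],[0,0,0,0,0,0,0]]]' 35
python3 go.py .590 .311 .132 92.3
```

```text
t: 17.35
tcp_pos: [0.6838, 0.0647, 0.0331]
tool_rot: [-0.321, 0.947, -0.001, 0.002]
force: [0.2, 0.8, 6.5]
finger_gap: 0.51
gripper_force: 37.7
t 17.35 phi 127.50 tilt [ 0.0032 -0.    ] turn units 5.12 shift units [ 0.1045  0.3121 -0.1245] dist mm 281.5 q6 -2.29 gap 0.510 tcp [0.6838 0.0647 0.0331]
```

```bash
python3 -m pendant '[[[0,0,-0.02,0,0,0,0],[0,0,-0.045,0,0,0,0],[0,0,-0.0595,0,0,0,0],[0,0,0,0,0,1,0],[0,0,0,0,0,1,0],[0,0,0,0,0,1,0],[0,0,0,0,0,1,0],[0,0,0,0,0,1,0],[0,0,0,0,0,0.12,0],[0.0147,0.0446,0,0,0,0,0],[0.0147,0.0446,0,0,0,0,0],[0.0147,0.0446,0,0,0,0,0],[0.0147,0.0446,0,0,0,0,0],[0.0147,0.0446,0,0,0,0,0],[0.0147,0.0446,0,0,0,0,0],[0.0147,0.0446,0,0,0,0,0],[0,0,0,0,0,0,0],[0,0,0,0,0,0,0]]]'
python3 go.py .591 .3114 .0361 92.3
```

```text
t: 19.15
tcp_pos: [0.5894, 0.3118, 0.131]
tool_rot: [-0.022, 1.0, -0.0, -0.0]
force: [0.1, -0.1, -1.9]
finger_gap: 0.507
gripper_force: 36.9
t 19.15 phi 92.54 tilt [-0.     -0.0005] turn units 0.04 shift units [-0.0019 -0.0005  0.1187] dist mm 94.9 q6 -1.30 gap 0.507 tcp [0.5894 0.3118 0.131 ]
```

```bash
python3 -m pendant '[[[-0.0012,-0.0005,0.035,0,0,0,0],[0,0,0.04,0,0,0,0],[0,0,0.028,0,0,0,0],[0,0,0.008,0,0,0,0],[0,0,0.003,0,0,0,0],[0,0,0.0015,0,0,0,0],[0,0,0.0012,0,0,0,0],[0,0,0,0,0,0,0]]]'
python3 -m pendant '[[[0,0,0.0012,0,0,0,0],[0,0,0,0,0,0,0]]]'
python3 -m pendant '[[[0,0,0.001,0,0,0,0],[0,0,0,0,0,0,0]]]'
python3 -m pendant '[[[0,0,0.0008,0,0,0,0],[0,0,0,0,0,0,0]]]'
```

```text
t: 19.95
tcp_pos: [0.5919, 0.3108, 0.0387]
tool_rot: [-0.02, 1.0, 0.0, 0.001]
force: [-0.1, 0.1, -0.7]
finger_gap: 0.51
gripper_force: 36.9
t: 20.15
tcp_pos: [0.5912, 0.3108, 0.037]
tool_rot: [-0.02, 1.0, 0.0, 0.0]
force: [-0.2, 0.3, -0.7]
finger_gap: 0.506
gripper_force: 36.9
t: 20.35
tcp_pos: [0.5912, 0.3108, 0.0361]
tool_rot: [-0.02, 1.0, 0.0, 0.0]
force: [-0.6, -0.6, 1.1]
finger_gap: 0.508
gripper_force: 37.1
t: 20.55
tcp_pos: [0.5912, 0.3108, 0.0361]
tool_rot: [-0.02, 1.0, 0.0, 0.0]
force: [-1.1, -0.7, 4.8]
finger_gap: 0.505
gripper_force: 37.6
```

```bash
python3 -m pendant '[[[0,0,-0.0004,0,0,0,0],[0,0,0,0,0,0,0.6],[0,0,0,0,0,0,0.7],[0,0,0,0,0,0,0.9],[0,0,0,0,0,0,0.9],[0,0,-0.01,0,0,0,0.9],[0,0,-0.04,0,0,0,0.9],[0,0,-0.05,0,0,0,0.9],[0,0,-0.018,0,0,0,0.9],[0,0,0,0,0,0,0.9]]]'
python3 - <<'E'
from h import *
snap('wrist','w6.png')
E
python3 go.py .559 -.0525 .13 90
```

```text
t: 21.55
tcp_pos: [0.5931, 0.3114, 0.1332]
tool_rot: [-0.02, 1.0, 0.001, 0.003]
force: [-0.5, 0.4, 0.4]
finger_gap: 0.905
gripper_force: 0.0
t 21.60 phi 92.31 tilt [0.0022 0.0007] turn units 0.34 shift units [ 0.0407 -0.4541  0.0008] dist mm 364.8 q6 -1.29 gap 0.898 tcp [0.5916 0.3108 0.1309]
```

View pics/w6.png

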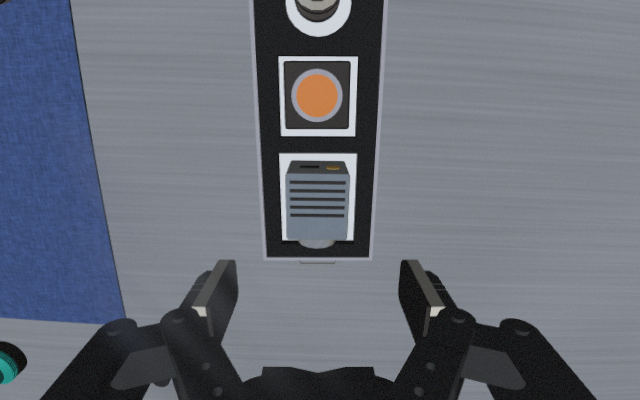

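The cube (317,96) and the camera (317,205) sit inside their recesses. The imaging set is done; next is the short objective.

```bash
python3 -m pendant '[[[0,0,0,0,0,0.34,1],[0.0045,-0.0505,0,0,0,0,1],[0.0045,-0.0505,0,0,0,0,1],[0.0045,-0.0505,0,0,0,0,1],[0.0045,-0.0505,0,0,0,0,1],[0.0045,-0.0505,0,0,0,0,1],[0.0045,-0.0505,0,0,0,0,1],[0.0045,-0.0505,0,0,0,0,1],[0.0045,-0.0505,0,0,0,0,1],[0.0045,-0.0505,0,0,0,0,1],[0,0,0,0,0,0,1],[0,0,0,0,0,0,1]]]'
python3 go.py .559 -.0525 .0275 90
python3 - <<'E'
from h import *
s=snap('wrist','w7.png');P=world(s);z=P[...,2]
for c,lo,hi in (((.559,-.0525),.035,.048),((.670,-.06),.055,.066)):
    m=(np.hypot(P[...,0]-c[0],P[...,1]-c[1])<.03)&(z>lo)&(z<hi);print(m.sum(),cv2.minEnclosingCircle(P[m][:,:2].astype(np.float32)*1000) if m.sum() else '')
E
```

```text
t: 22.8
tcp_pos: [0.5572, -0.0534, 0.1281]
tool_rot: [0.002, 1.0, 0.001, -0.002]
force: [0.8, -0.1, -0.1]
finger_gap: 0.999
gripper_force: 0.0
t 22.80 phi 89.82 tilt [-0.0036  0.0015] turn units -0.03 shift units [-0.0027  0.001   0.1258] dist mm 100.6 q6 -1.86 gap 0.999 tcp [ 0.5572 -0.0534  0.1281]
1258 ((559.4469604492188, -55.13130187988281), 14.712799072265625)
949 ((670.92724609375, -62.839744567871094), 15.529600143432617)
```

```bash
python3 -m pendant '[[[-0.001,0.0005,0.04,0,0,0,1],[0,0,0.04,0,0,0,1],[0,0,0.03,0,0,0,1],[0,0,0.016,0,0,0,1],[0,0,0,0,0,0,1],[0,0,0,0,0,0,0],[0,0,0,0,0,0,0],[0,0,0,0,0,0,0],[0,0,0,0,0,0,0],[0,0,0,0,0,0,0],[0,0,0,0,0,0,0],[0,0,0,0,0,0,0],[0,0,0,0,0,0,0]]]' 35
python3 go.py .4465 -.328 .13 90
```

```text
t: 24.15
tcp_pos: [0.56, -0.0528, 0.0301]
tool_rot: [0.0, 1.0, -0.0, 0.001]
force: [-0.2, 0.2, 6.7]
finger_gap: 0.334
gripper_force: 34.4
t 24.15 phi 89.96 tilt [ 0.0019 -0.0005] turn units -0.01 shift units [ 0.1417 -0.3441 -0.125 ] dist mm 314.0 q6 -1.86 gap 0.334 tcp [ 0.56   -0.0528  0.0301]
```

```bash
python3 -m pendant '[[[0,0,-0.02,0,0,0,0],[0,0,-0.045,0,0,0,0],[0,0,-0.0595,0,0,0,0],[0.0177,-0.043,0,0,0,0,0],[0.0177,-0.043,0,0,0,0,0],[0.0177,-0.043,0,0,0,0,0],[0.0177,-0.043,0,0,0,0,0],[0.0177,-0.043,0,0,0,0,0],[0.0177,-0.043,0,0,0,0,0],[0.0177,-0.043,0,0,0,0,0],[0.0177,-0.043,0,0,0,0,0],[0,0,0,0,0,0,0],[0,0,0,0,0,0,0]]]'
python3 go.py .4465 -.328 .0331 90
python3 - <<'E'
from h import *
from scipy import ndimage as N
for n in ('scene','wrist'):
    s=snap(n,n+'8.png');P=world(s);z=P[...,2]
    W=(s['pixels'].min(2)>150)&(z<.0105)&(z>.003)&(abs(P[...,1]+.32)<.05)&(P[...,0]>.4)&(P[...,0]<.56)
    L,k=N.label(W)
    for i in range(1,k+1):
        p=P[L==i]
        if len(p)>60: print(n,len(p),cv2.minEnclosingCircle(p[:,:2].astype(np.float32)*1000))
E
```

```text
t: 25.45
tcp_pos: [0.4453, -0.3283, 0.1285]
tool_rot: [0.001, 1.0, 0.0, -0.0]
force: [-0.7, 0.3, -0.1]
finger_gap: 0.337
gripper_force: 34.9
t 25.45 phi 89.83 tilt [-0.0003  0.0007] turn units -0.02 shift units [-0.0016  0.0003  0.1192] dist mm 95.4 q6 -2.41 gap 0.337 tcp [ 0.4453 -0.3283  0.1285]
scene 99 ((444.33819580078125, -326.30035400390625), 20.759511947631836)
scene 233 ((510.36151123046875, -311.37921142578125), 29.03424644470215)
wrist 2155 ((450.67230224609375, -324.8433532714844), 22.793872833251953)
wrist 62 ((491.5283203125, -298.43414306640625), 7.054332733154297)
```

View pics/wrist8.png

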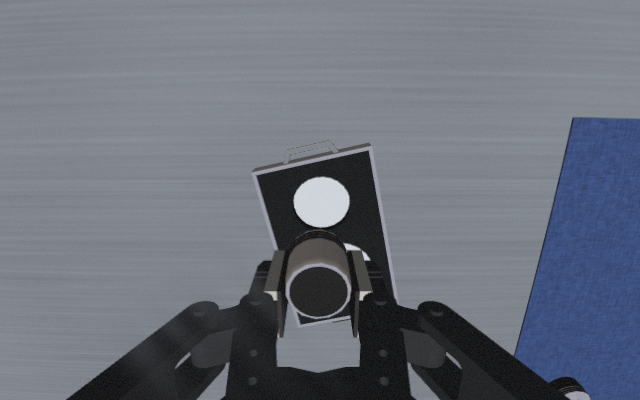

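The wrist picture shows the small recess at (321,202), with the held short objective in front of it. I correct by about 2 mm and lower.

```bash
python3 -m pendant '[[[-0.0015,0.0014,0.035,0,0,0,0],[0,0,0.04,0,0,0,0],[0,0,0.028,0,0,0,0],[0,0,0.008,0,0,0,0],[0,0,0.003,0,0,0,0],[0,0,0.0015,0,0,0,0],[0,0,0.0012,0,0,0,0],[0,0,0,0,0,0,0]]]'
python3 -m pendant '[[[0,0,0.0012,0,0,0,0],[0,0,0,0,0,0,0]]]'
python3 -m pendant '[[[0,0,0.001,0,0,0,0],[0,0,0,0,0,0,0]]]'
python3 -m pendant '[[[0,0,0.0008,0,0,0,0],[0,0,0,0,0,0,0]]]'
```

```text
t: 26.35
tcp_pos: [0.4477, -0.327, 0.0362]
tool_rot: [0.0, 1.0, -0.001, 0.001]
force: [0.5, -0.5, -0.5]
finger_gap: 0.329
gripper_force: 35.0
t: 26.55
tcp_pos: [0.4473, -0.3268, 0.0347]
tool_rot: [0.0, 1.0, -0.0, 0.0]
force: [-0.6, 0.9, -0.5]
finger_gap: 0.334
gripper_force: 35.0
t: 26.75
tcp_pos: [0.4471, -0.3266, 0.0335]
tool_rot: [0.0, 1.0, 0.0, -0.0]
force: [-0.1, 0.3, -0.6]
finger_gap: 0.336
gripper_force: 35.0
t: 26.95
tcp_pos: [0.4472, -0.3266, 0.0332]
tool_rot: [0.0, 1.0, -0.0, 0.0]
force: [0.2, 0.2, 2.2]
finger_gap: 0.334
gripper_force: 35.2
```

```bash
python3 -m pendant '[[[0,0,0.0003,0,0,0,0],[0,0,0,0,0,0,0.45],[0,0,0,0,0,0,0.6],[0,0,0,0,0,0,0.8],[0,0,0,0,0,0,0.8],[0,0,-0.01,0,0,0,0.8],[0,0,-0.04,0,0,0,0.8],[0,0,-0.05,0,0,0,0.8],[0,0,-0.02,0,0,0,0.8],[0,0,0,0,0,0,0.8]]]'
python3 - <<'E'
from h import *
s=snap('wrist','w9.png');P=world(s);z=P[...,2]
m=(np.hypot(P[...,0]-.447,P[...,1]+.3266)<.035)&(z>.038)&(z<.06);print(m.sum(),cv2.minEnclosingCircle(P[m][:,:2].astype(np.float32)*1000),np.percentile(z[m],[50,98]))
E
python3 go.py .670 -.061 .14 90
```

```text
t: 27.95
tcp_pos: [0.4486, -0.328, 0.1318]
tool_rot: [0.0, 1.0, -0.003, 0.002]
force: [0.2, 0.7, -0.4]
finger_gap: 0.795
gripper_force: 0.0
1263 ((446.7235412597656, -327.55511474609375), 14.781326293945312) [0.04339705 0.04480685]
t 28.00 phi 89.98 tilt [ 0.0022 -0.0024] turn units -0.00 shift units [-0.2779  0.3326 -0.0126] dist mm 346.9 q6 -2.40 gap 0.800 tcp [ 0.4477 -0.3271  0.13  ]
```

View pics/w9.png

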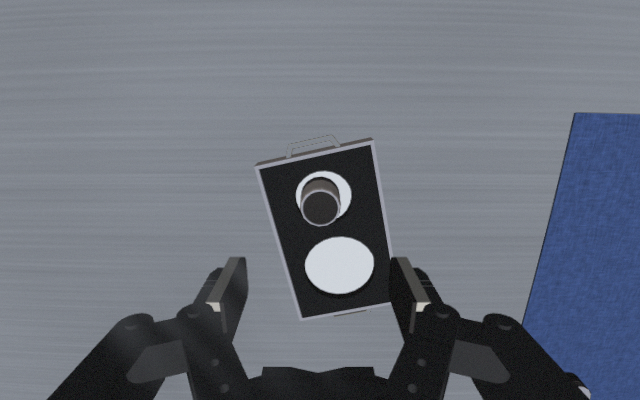

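The short objective stands in the small recess (322,200). The eyepiece is next.

```bash
python3 -m pendant '[[[-0.0309,0.037,-0.0014,0,0,0,1],[-0.0309,0.037,-0.0014,0,0,0,1],[-0.0309,0.037,-0.0014,0,0,0,1],[-0.0309,0.037,-0.0014,0,0,0,1],[-0.0309,0.037,-0.0014,0,0,0,1],[-0.0309,0.037,-0.0014,0,0,0,1],[-0.0309,0.037,-0.0014,0,0,0,1],[-0.0309,0.037,-0.0014,0,0,0,1],[-0.0309,0.037,-0.0014,0,0,0,1],[0,0,0,0,0,0,1],[0,0,0,0,0,0,1]]]'
python3 go.py .670 -.061 .040 90
```

```text
t: 29.1
tcp_pos: [0.6688, -0.0592, 0.1366]
tool_rot: [-0.001, 1.0, 0.0, -0.002]
force: [-0.7, -0.3, 0.4]
finger_gap: 1.002
gripper_force: 0.0
t 29.10 phi 90.10 tilt [-0.0037  0.0004] turn units 0.01 shift units [-0.002  -0.0023  0.1207] dist mm 96.6 q6 -1.83 gap 1.002 tcp [ 0.6688 -0.0592  0.1366]
```

```bash
python3 -m pendant '[[[0,-0.002,0.04,0,0,0,1],[0,0,0.04,0,0,0,1],[0,0,0.03,0,0,0,1],[0,0,0.0105,0,0,0,1],[0,0,0,0,0,0,1],[0,0,0,0,0,0,0],[0,0,0,0,0,0,0],[0,0,0,0,0,0,0],[0,0,0,0,0,0,0],[0,0,0,0,0,0,0],[0,0,0,0,0,0,0],[0,0,0,0,0,0,0],[0,0,0,0,0,0,0]]]' 35
python3 go.py .5125 -.313 .145 90
```

```text
t: 30.4
tcp_pos: [0.6704, -0.0621, 0.0435]
tool_rot: [0.0, 1.0, -0.0, 0.001]
force: [-0.5, -0.1, 5.2]
finger_gap: 0.335
gripper_force: 34.5
t 30.40 phi 89.98 tilt [ 0.0017 -0.0005] turn units -0.00 shift units [ 0.1972 -0.3137 -0.127 ] dist mm 313.4 q6 -1.83 gap 0.335 tcp [ 0.6704 -0.0621  0.0435]
```

```bash
python3 -m pendant '[[[0,0,-0.02,0,0,0,0],[0,0,-0.045,0,0,0,0],[0,0,-0.062,0,0,0,0],[0.0219,-0.0348,0,0,0,0,0],[0.0219,-0.0348,0,0,0,0,0],[0.0219,-0.0348,0,0,0,0,0],[0.0219,-0.0348,0,0,0,0,0],[0.0219,-0.0348,0,0,0,0,0],[0.0219,-0.0348,0,0,0,0,0],[0.0219,-0.0348,0,0,0,0,0],[0.0219,-0.0348,0,0,0,0,0],[0.0219,-0.0348,0,0,0,0,0],[0,0,0,0,0,0,0],[0,0,0,0,0,0,0]]]'
python3 go.py .512 -.312 .0465 90
```

```text
t: 31.8
tcp_pos: [0.5115, -0.3127, 0.1442]
tool_rot: [0.001, 1.0, 0.0, 0.0]
force: [-0.1, 0.4, -0.3]
finger_gap: 0.337
gripper_force: 34.8
t 31.80 phi 89.86 tilt [0.0002 0.0005] turn units -0.02 shift units [-0.0005  0.0009  0.1222] dist mm 97.7 q6 -2.30 gap 0.337 tcp [ 0.5115 -0.3127  0.1442]
```

```bash
python3 -m pendant '[[[0.0005,0.0005,0.037,0,0,0,0],[0,0,0.04,0,0,0,0],[0,0,0.028,0,0,0,0],[0,0,0.009,0,0,0,0],[0,0,0.003,0,0,0,0],[0,0,0.0015,0,0,0,0],[0,0,0.0012,0,0,0,0],[0,0,0,0,0,0,0]]]'
python3 -m pendant '[[[0,0,0.0012,0,0,0,0],[0,0,0,0,0,0,0]]]'
python3 -m pendant '[[[0,0,0.001,0,0,0,0],[0,0,0,0,0,0,0]]]'
python3 -m pendant '[[[0,0,0.0008,0,0,0,0],[0,0,0,0,0,0,0]]]'
```

```text
t: 32.6
tcp_pos: [0.5122, -0.3123, 0.0491]
tool_rot: [0.0, 1.0, -0.001, 0.001]
force: [0.1, 0.1, -0.9]
finger_gap: 0.336
gripper_force: 34.9
t: 32.8
tcp_pos: [0.5117, -0.3122, 0.0476]
tool_rot: [0.0, 1.0, -0.0, 0.0]
force: [0.6, 0.2, -0.7]
finger_gap: 0.336
gripper_force: 34.9
t: 33.0
tcp_pos: [0.5117, -0.3121, 0.0466]
tool_rot: [0.0, 1.0, -0.0, 0.0]
force: [0.5, -0.3, 0.5]
finger_gap: 0.33
gripper_force: 35.1
t: 33.2
tcp_pos: [0.5117, -0.3122, 0.0465]
tool_rot: [0.0, 1.0, -0.0, 0.0]
force: [-0.7, 1.2, 5.2]
finger_gap: 0.331
gripper_force: 35.6
```

Contact at the predicted height. I release, retreat and check.

```bash
python3 -m pendant '[[[0,0,-0.0004,0,0,0,0],[0,0,0,0,0,0,0.45],[0,0,0,0,0,0,0.6],[0,0,0,0,0,0,0.8],[0,0,0,0,0,0,0.8],[0,0,-0.01,0,0,0,0.8],[0,0,-0.04,0,0,0,0.8],[0,0,-0.05,0,0,0,0.8],[0,0,-0.03,0,0,0,0.8],[0.03,0,-0.04,0,0,0,0.8],[0.05,0,-0.03,0,0,0,0.8],[0,0,0,0,0,0,0.8],[0,0,0,0,0,0,0.8]]]'
python3 - <<'E'
from h import *
s=snap('scene','s10.png');t=snap('side','d10.png')
a=cv2.imread('pics/s10.png');b=cv2.imread('pics/d10.png')
r=lambda x:cv2.resize(x,(400,300),interpolation=cv2.INTER_CUBIC)
cv2.imwrite('pics/c10.png',np.vstack([np.hstack([r(a[135:210,160:260]),r(a[155:248,400:524])]),np.hstack([r(b),r(a)])]))
for n,S in(('scene',s),('side',t)):
  P=world(S)
  for k,c in dict(tall=(.4515,.3056),cube=(.5158,.3077),cam=(.591,.311),short=(.447,-.3266),eye=(.5117,-.312)).items():
    m=np.hypot(P[...,0]-c[0],P[...,1]-c[1])<.028;q=P[m];z=np.nanpercentile(q[:,2],98) if len(q) else 0
    w=q[q[:,2]>z-.005];print(n,k,'%.4f'%z,((w.min(0)+w.max(0))/2).round(4)[:2])
E
```

```text
t: 34.5
tcp_pos: [0.4475, -0.3123, 0.2073]
tool_rot: [0.001, 1.0, -0.001, 0.001]
force: [-0.3, -0.4, -0.1]
finger_gap: 0.805
gripper_force: 0.0
scene tall 0.0682 [0.4531 0.306 ]
scene cube 0.0585 [0.515  0.3078]
scene cam 0.0521 [0.5907 0.3108]
scene short 0.4164 [ 0.4714 -0.3356]
scene eye 0.4560 [ 0.4963 -0.3004]
side tall 0.0690 [0.4494 0.3077]
side cube 0.0588 [0.5128 0.309 ]
side cam 0.0526 [0.5885 0.3116]
side short 0.3544 [ 0.4482 -0.3098]
side eye 0.4240 [ 0.4903 -0.3022]
```

View pics/c10.png

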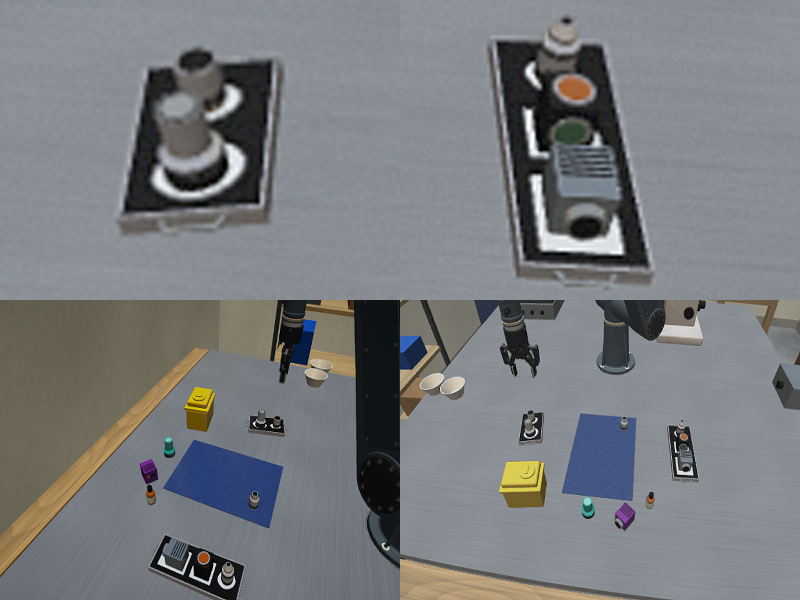

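All five parts stand upright in their recesses at the expected heights. The mid-sized objective, the bottle and the bin are where they were. Handing in.

```bash
python3 -c "
from station import job
print(job.sign_off())"
```

```text
the job is handed in; nothing more can be done
None
```

Both optics sets are made up and handed in at about 35 s of robot time: all five parts stand upright in their recesses, each lowered until it touched the floor, and nothing else was moved.

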